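# Test and reset the mixer's latching stop button

## Robot

A 7-joint arm with a two-finger parallel gripper is mounted at the origin on the work surface. World frame = base frame: x ahead of the robot, y to its left, z up, the work surface at z = 0. Lengths are in m, angles in rad, forces in N, time in s.
With the tool pointing down it reaches from about 0.35 to 0.9 m from the base axis. Payload 7.2 kg.
Tool frame: the origin (TCP) lies at the very end of the fingers, on their centre line; the grasp point (between the pads) lies 19 mm behind it; z points along the fingers, y is the direction in which the jaws open and shut (so a half turn about z gives the same grasp; the last joint's range is limited). The gripper opens to 88 mm and grips with 3 to 60 N. Pads are 20 mm wide; open, the fingers measure 115 mm over their backs; the gripper's body (75 mm by 178 mm) begins 61 mm behind the grasp point.
Start: joints at [-1.261, 0.411, -0.013, 1.596, 0.006, 1.134, -0.082], TCP at [0.231, 0.581, 0.223] pointing down, gripper open.
Joint ranges: [-2.95, 2.95], [-0.29, 1.99], [-1.47, 1.44], [0.14, 2.54], [-1.03, 4.17], [0.13, 1.85], [-2.86, 2.86]. Speed limits (rad/s): [2.39, 2.39, 3.01, 3.01, 3.14, 3.14, 3.14].

## Interface

Orientations are given as a 3x3 rotation matrix whose columns are the frame's x, y, z axes.
In Python, from workcell import env, eyes gives the robot as it stands.
- The arm moves only by the tool step_arm, never from a script. Its argument "targets" is a list of rows, each an object of numbers: "x", "y", "z": the shift along the world's x, y, z in cm; "spin": the turn about the world's z in degrees; "gripper": the opening in per cent of the stroke, from 0 (shut) to 100 (fully open). A call has 1 to 12 rows; each row is the pose to reach, as a shift and turn from the pose commanded when the call began; what a row does not reach only later rows make up. A row lasts 1/8 s, in which the tool goes at most 62.5 mm and 10.7 degrees, less where a joint would pass 70% of its speed; a pose out of reach is approached as far as the arm can. A call with a gripper value outside its range is refused whole. The fingers move at their own pace and stop on an object; "newtons" is the grip in N (left out, the last holds). Time passes only in rows, so rows that repeat a pose let the fingers close. It gives the time, the measured TCP pose, the force and the opening at its end, in the units of the state.
- env.state(): the state, without advancing time (a new reading comes with each control period).
- eyes.snapshot(name): name is "side" or "top" or "wrist"; returns the picture (480x640x3 uint8, red, green, blue); there is no depth.
- eyes.camera_params(name): a dict with "K" (3x3 intrinsics, pixels), "R" (3x3) and "t" (3): a world point X has camera coordinates R X + t. Camera axes: x right, y down, z forward; pixel columns grow to the right and rows downward; lengths in m; the calibration is good to about 2 mm. The wrist camera is an equidistant fisheye: a pixel r from the principal point sees the ray r / f radians off the axis. A picture is of the moment at which its call begins: read the wrist's pose just before it. camera_params takes no time and is no camera call; for the wrist camera it gives the pose at the moment of the call.
- env.finish_job(): hands the job in, once; it reports no verdict.
The state is a dict: "clock": time; "joint_positions": joint angles; "joint_vel": joint speeds; "joint_efforts": joint torques, N m; "position": TCP position; "tcp_rot": TCP orientation; "force": force on the tool from outside, world axes, zero at the start; "torque": the same for the moment, N m; "opening": finger opening in m.
Only numpy, scipy, OpenCV 4.12 (cv2) and the standard library are available. Lean on these libraries where they do the work, as an engineer would, in place of code of your own. Each camera call takes 0.05 s, during which the arm holds its last target. There are 200 camera calls.

## Task

Do the daily check of the mixer's stop: push the big mushroom stop button in until it latches and take your hand off to see that it stays in. Then twist it clockwise, pushing one side of its raised grip bar round with the fingertips without gripping the bar, until it springs back out and swings straight again; last, press the small round reset button fully in and let it go. Leave the speed dial as it is set and leave the loose things on the bench where they are.

Things in the scene. Friction and masses are not known exactly. Their poses are not given: they have to be found in the camera images.
- stop_press (a joint): m the stop head is pushed straight down: 0 out; it latches at about 0.010 (click it a little past, to 0.0115 or more; hard stop at 0.0125). A spring pushes back with 3 N at first and 6 N at the latch depth, the latch adds about 2 N midway (up to about 7 N in all). It then stays in at about 0.010 until twisted.
- stop_twist (a joint): rad the stop head is turned clockwise seen from above: 0 at rest, hard stop 0.95. A weak spring (about 0.02 to 0.08 N m) swings it back to 0 when let go. A latched head comes free when turned to 0.5 to 0.7 (turn it further, to 0.8 or more, to be sure) and springs out; a finger still rubbing on it can hold it down part-way until lifted off.
- stop_station: Grey box 110 x 110 x 60 mm fixed to the bench, carrying the stop button on its axis: a black mushroom 76 mm in diameter, 18 mm thick, nearly flat on top; across its top stands a straight grey grip bar 70 mm long, 16 mm wide: a 6 mm wide middle ridge 20 mm high with a 5 mm wide, 16 mm high shoulder along each side. Origin under the box's centre, z up.
- stop_top (a point): Centre of the top of the grip bar's ridge, on the button's axis, 122 mm above the bench when out; moves and turns with the head. x runs along the bar, z is up. The mushroom's flat top lies 20 mm below. Press on the ridge to push the head in. To turn it clockwise push a bar end sideways: the +x end towards -y, or the -x end towards +y.
- flank_left: The bar's shoulder (64 x 5 x 16 mm) on the +y side of stop_top's frame; origin at the middle of its foot, on the mushroom's top; axes as stop_top; its outer face lies 8 mm from the button's axis. Fingers pushing on both shoulders at once (over 2 N each) count as gripping.
- flank_right: The like shoulder on the -y side.
- reset_button (a joint): m the reset button is pressed: 0 out, 0.006 fully in; spring, 5 N at full depth, returns by itself.
- reset_button_top (a point): Centre of the top of the reset button: black, round, flat, 28 mm in diameter, standing out about 10 mm from a 44 mm steel collar 12 mm high on a grey box 80 x 80 x 55 mm fixed to the bench; top 77 mm above the bench. Moves down with the button. z is up.
- dial_mark (a point): White mark on the speed dial, 20 mm from its axis: a 44 mm black knob with a bar grip, on a 100 x 100 x 65 mm grey regulator box with an aluminium scale; the mark is the dial's top, 109 mm above the bench. Leave its setting alone. The three grey boxes stand in a row across the bench ahead of the robot, in any order.
- mug: Loose steel mug, 74 mm wide, 80 mm high, beyond the row. Origin at the centre of its underside. Leave alone.
- sample_jar: Loose amber jar, 60 mm wide, 85 mm high, beyond the row. Origin under its centre. Leave alone.
- spatula: Loose spatula, 200 mm long, lying on the near side of the row. Origin under its middle. Leave alone.
- wrench: Loose wrench, 160 mm long, lying on the near side of the row. Origin under its middle. Leave alone.
- weight: Loose brass weight, 36 mm wide, 56 mm high, at the left. Origin under its centre. Leave alone.
- coupling: Loose steel ring, 56 mm wide, 30 mm high, at the right. Origin under its centre. Leave alone.
- oil_can: Loose can, 60 mm wide, 90 mm high, far right. Origin under its centre. Leave alone.
There are look-alikes about, which are no part of the job. What is shaped like the part that bears reset_button but brown or turquoise is not meant.

How it is judged:
By the outcome, as a careful person would: the job done as asked, in the order asked, and still so for the second after the job is handed in, with the robot touching nothing.
It also fails if it takes over 45 s, if anything falls off the work surface, if the arm or the gripper's body presses on something with over 40 N, if the wrist force passes 120 N, or if a joint passes its speed limit or range.

## Working session

There is one attempt and no reset: what is moved stays moved. The work goes in short steps, Python scripts to look and compute and a tool call to move; the robot and the scene stay as the last step left them, time stands still between calls to the robot, and variables do not carry over. Pictures are saved under pics/ and viewed, about 8 in all and at most 12, crops included, and the job is handed in when it is done.

Besides the shell and the picture viewer there is one more tool, called after "Request:" as a command line: name --argument value ..., lists and objects as JSON in quotes. step_arm: Moves the arm, as the interface text tells. Its arguments: {"type":"object","properties":{"targets":{"type":"array","items":{"type":"object","properties":{"x":{"type":"number"},"y":{"type":"number"},"z":{"type":"number"},"spin":{"type":"number"},"gripper":{"type":"number"}}}},"newtons":{"type":"number"}},"required":["targets"]}

```bash
mkdir -p pics; ls; python3 - <<'E'
from workcell import env, eyes
import cv2
for n in ("top","side"):
    im=eyes.snapshot(n); cv2.imwrite(f"pics/{n}0.png",im[:,:,::-1]); p=eyes.camera_params(n); print(n,p)
s=env.state(); print(s)
E
```

```text
pics
top {'K': array([[608.25599842,   0.        , 319.77373473],
       [  0.        , 608.25599842, 238.10381784],
       [  0.        ,   0.        ,   1.        ]]), 'R': array([[-0.00724184, -0.99997064, -0.00250433],
       [-0.99367855,  0.0074768 , -0.11201355],
       [ 0.11202899,  0.00167731, -0.99370352]]), 't': array([0.00346805, 0.61086005, 1.73274813])}
side {'K': array([[607.23441912,   0.        , 322.00867534],
       [  0.        , 607.23441912, 251.14918184],
       [  0.        ,   0.        ,   1.        ]]), 'R': array([[-0.99769184, -0.06755917, -0.00683797],
       [-0.04493909,  0.73240904, -0.67938022],
       [ 0.05090655, -0.67750481, -0.73375456]]), 't': array([0.59670197, 0.10073176, 1.42801949])}
{'clock': 0.1, 'joint_positions': array([-1.26123064,  0.41181309, -0.01269981,  1.59696553,  0.00560944,
        1.1342803 , -0.08219125]), 'joint_vel': array([ 5.10462394e-04, -2.43366918e-03, -4.49132098e-05, -2.73640007e-03,
        4.04709790e-04,  1.00463182e-03,  9.37476617e-04]), 'joint_efforts': array([ 2.09955389e-03, -5.89092815e+01,  6.43204506e-01, -2.91711366e+01,
       -5.39176015e-02,  1.45449891e-02,  4.14688895e-05]), 'position': array([0.23040588, 0.58049212, 0.22189536]), 'tcp_rot': array([[-9.29500606e-01,  3.68820346e-01, -4.19775826e-04],
       [ 3.68820567e-01,  9.29499607e-01, -1.36767118e-03],
       [-1.14243494e-04, -1.42607315e-03, -9.99998977e-01]]), 'force': array([-0.28168206,  0.39052452,  0.1452899 ]), 'torque': array([0.0268267 , 0.04838649, 0.03798931]), 'opening': 0.08792536951129358}
```

View pics/top0.png

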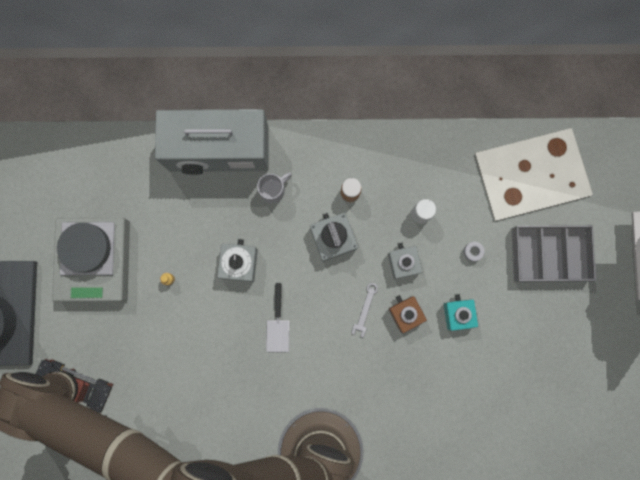

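View pics/side0.png

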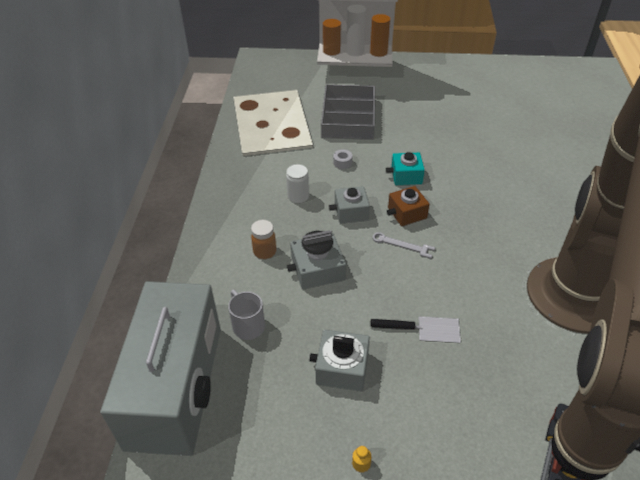

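The top view shows the stop at about (334,236), the grey reset at (406,262) and the dial at (236,262). The side view agrees, with the stop at (318,240) and the reset at (352,193). Next I'll measure them coarsely.

```bash
cat > h.py <<'E'
import numpy as np, cv2
from workcell import env, eyes
def ray(name,px,p=None):
    p=p or eyes.camera_params(name); K,R,t=p["K"],np.array(p["R"]),np.array(p["t"])
    a=np.array([(px[0]-K[0,2])/K[0,0],(px[1]-K[1,2])/K[1,1]])
    if name=="wrist":
        r=np.hypot(*a); d=np.array([*(a/max(r,1e-9)*np.sin(r)),np.cos(r)])
    else: d=np.array([*a,1.])
    return -R.T@t, R.T@d
def onplane(name,px,z,p=None):
    o,d=ray(name,px,p); return o+d*(z-o[2])/d[2]
E
python3 - <<'E'
from h import *
for lab,px,z in (("stop",(334,236),.11),("reset",(406,262),.077),("dial",(236,262),.1)): print(lab,onplane("top",px,z))
for lab,px,z in (("stop",(318,240),.11),("reset",(352,193),.077)): print(lab,onplane("side",px,z))
p=eyes.camera_params("wrist"); print(p["K"],-p["R"].T@p["t"],p["R"])
a=cv2.imread("pics/top0.png")[195:290,290:440]; cv2.imwrite("pics/c0.png",cv2.resize(a,None,fx=5,fy=5,interpolation=cv2.INTER_CUBIC))
E
```

```text
stop [ 0.60792713 -0.04077246  0.11      ]
reset [ 0.53639034 -0.24386424  0.077     ]
dial [0.53824687 0.23264663 0.1       ]
stop [ 0.60884969 -0.03325863  0.11      ]
reset [ 0.53640963 -0.23709226  0.077     ]
[[371.64829954   0.         321.33847061]
 [  0.         371.64829954 233.40782038]
 [  0.           0.           1.        ]] [0.16755396 0.60470794 0.38449899] [[ 0.3692711   0.92931972 -0.00192933]
 [ 0.90099176 -0.35750457  0.24577291]
 [ 0.22771187 -0.09249514 -0.96932551]]
```

View pics/c0.png

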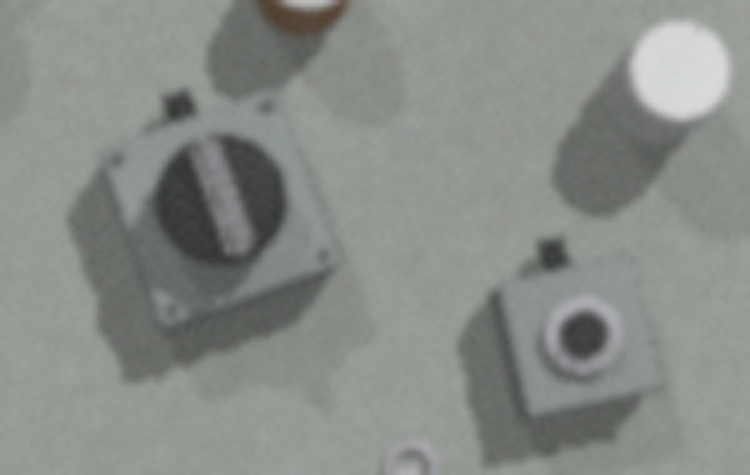

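The crop shows the bar running from (203,143) to (238,250), which gives a yaw of about 18° in the world frame. The reset top is at (583,335). I'll shut the fingers and move to a stand-off pose for a wrist view.

Request:
step_arm --targets '[{"x": 2.2, "y": -5.6, "z": 1, "spin": 4, "gripper": 0}, {"x": 4.4, "y": -11.2, "z": 2, "spin": 8, "gripper": 0}, {"x": 6.6, "y": -16.8, "z": 3, "spin": 12, "gripper": 0}, {"x": 8.8, "y": -22.4, "z": 3, "spin": 16, "gripper": 0}, {"x": 11, "y": -28, "z": 3, "spin": 20, "gripper": 0}, {"x": 13.2, "y": -34, "z": 3, "spin": 24, "gripper": 0}, {"x": 15.4, "y": -40, "z": 3, "spin": 28, "gripper": 0}, {"x": 18, "y": -46, "z": 3, "spin": 32, "gripper": 0}, {"x": 20.5, "y": -52, "z": 3, "spin": 36, "gripper": 0}, {"x": 23, "y": -58, "z": 3, "spin": 40, "gripper": 0}, {"x": 25, "y": -64, "z": 3, "spin": 40, "gripper": 0}, {"x": 27, "y": -70, "z": 3, "spin": 40, "gripper": 0}]' --newtons 20

```text
clock: 1.6
position: [0.497, -0.1093, 0.2526]
tcp_rot: [[-0.949, -0.315, 0.0], [-0.315, 0.949, 0.0], [-0.0, 0.0, -1.0]]
force: [0.9, 0.7, 0.6]
opening: 0.0007
```

Request:
step_arm --targets '[{"x": 0}, {"x": 0}, {"x": 0}, {"x": 0}]'

```text
$.targets[0]: bad value
```

```bash
python3 - <<'E'
from h import *
s=env.state(); p=eyes.camera_params("wrist"); im=eyes.snapshot("wrist"); cv2.imwrite("pics/w1.png",im[:,:,::-1])
np.savez("w1.npz",K=p["K"],R=p["R"],t=p["t"]); print(s["clock"],s["position"],s["tcp_rot"],s["opening"],s["joint_vel"].max(),s["joint_positions"])
E
```

```text
1.6 [ 0.49698041 -0.10934529  0.2526472 ] [[-9.48944126e-01 -3.15444143e-01  1.94719232e-04]
 [-3.15444112e-01  9.48944141e-01  1.71866798e-04]
 [-2.38992049e-04  1.01668953e-04 -9.99999966e-01]] 0.0007026527515131716 1.2220284650034692 [-0.2988763   0.18848027  0.49161641  1.85917256 -0.09876543  1.11758958
  2.1204064 ]
```

View pics/w1.png

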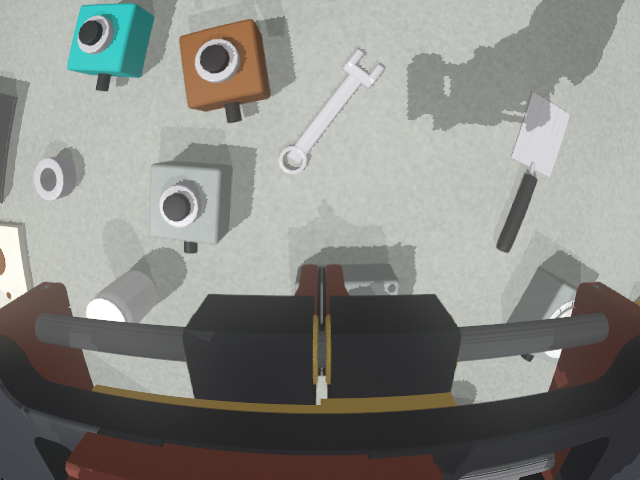

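The wrist camera looks back towards the robot: the stop is hidden behind the fingers at (350,280), and the reset is at (178,207). I'll move past the row to bring both into view.

Request:
step_arm --targets '[{"x": 4, "y": 0, "z": 0, "spin": 0, "gripper": 0}, {"x": 9, "y": 0, "z": 0, "spin": 0, "gripper": 0}, {"x": 14, "y": 0, "z": 0, "spin": 0, "gripper": 0}, {"x": 18, "y": 0, "z": 0, "spin": 0, "gripper": 0}, {"x": 18, "y": 0, "z": 0, "spin": 0, "gripper": 0}, {"x": 18, "y": 0, "z": 0, "spin": 0, "gripper": 0}, {"x": 18, "y": 0, "z": 0, "spin": 0, "gripper": 0}]'

```text
clock: 2.52
position: [0.6758, -0.1078, 0.2531]
tcp_rot: [[-0.949, -0.314, 0.0], [-0.314, 0.949, 0.0], [-0.0, 0.0, -1.0]]
force: [-0.5, 0.7, 1.0]
opening: 0.0005
```

```bash
python3 - <<'E'
from h import *
s=env.state(); p=eyes.camera_params("wrist"); im=eyes.snapshot("wrist"); cv2.imwrite("pics/w2.png",im[:,:,::-1])
np.savez("w2.npz",K=p["K"],R=p["R"],t=p["t"]); print(s["clock"],s["position"],s["tcp_rot"],abs(s["joint_vel"]).max(),s["joint_positions"])
E
```

```text
2.525 [ 0.67575398 -0.10782467  0.25309794] [[-9.49347236e-01 -3.14228939e-01  1.60776271e-05]
 [-3.14228917e-01  9.49347188e-01  3.23769272e-04]
 [-1.17000925e-04  3.02317408e-04 -9.99999947e-01]] 0.004360320728458526 [-0.2171286   0.52053658  0.47534475  1.4203612  -0.24184534  1.25862625
  2.16890844]
```

View pics/w2.png

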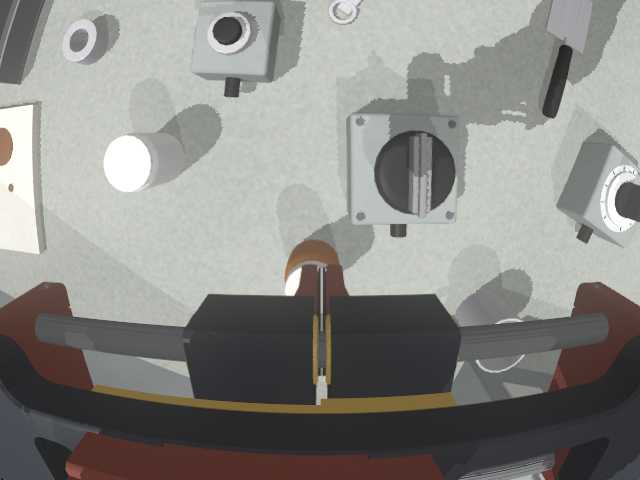

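The stop is now clear: the mushroom is centred at about (415,172), and the bar runs near-vertical around column 422. The reset top is at (227,31). I'll measure with masks.

```bash
python3 - <<'E'
from h import *
p=dict(np.load("w2.npz")); im=cv2.imread("pics/w2.png"); g=cv2.cvtColor(im,cv2.COLOR_BGR2GRAY)
def circ(P):
    A=np.c_[2*P[:,:2],np.ones(len(P))]; x=np.linalg.lstsq(A,(P[:,:2]**2).sum(1),rcond=None)[0]; return x[:2],np.sqrt(x[2]+x[0]**2+x[1]**2)
def blob(x0,y0,x1,y1,th):
    m=np.zeros_like(g); m[y0:y1,x0:x1]=(g[y0:y1,x0:x1]<th)*255
    m=cv2.morphologyEx(m,cv2.MORPH_OPEN,np.ones((3,3)))
    c=cv2.findContours(m,cv2.RETR_EXTERNAL,cv2.CHAIN_APPROX_NONE)[0]
    c=[k for k in c if cv2.contourArea(k)>150]
    return m,cv2.convexHull(np.vstack(c))
print(g[172,368:462:3]); print(g[31,195:262:2])
m,h=blob(365,122,465,222,85); 
m2=np.zeros_like(g); cv2.fillPoly(m2,[h],255); c=cv2.findContours(m2,0,cv2.CHAIN_APPROX_NONE)[0][0][:,0]
print("mush px",cv2.fitEllipse(c))
for z in (.094,.098,.102): print(z,circ(np.array([onplane("wrist",q,z,p) for q in c])))
# bar: bright within hull
b=((g>85)&(cv2.erode(m2,np.ones((7,7)))>0)).astype(np.uint8)*255
cc=max(cv2.findContours(b,0,cv2.CHAIN_APPROX_NONE)[0],key=cv2.contourArea); print("bar px",cv2.minAreaRect(cc))
m,h=blob(205,8,250,52,75); c=h[:,0]; print("reset",cv2.fitEllipse(c))
for z in (.072,.077): print(z,circ(np.array([onplane("wrist",q,z,p) for q in c])))
v=im.copy(); v[b>0]=(0,0,255); cv2.polylines(v,[h],True,(0,255,0)); 
cv2.imwrite("pics/c2.png",np.hstack([cv2.resize(im[110:235,340:470],None,fx=3,fy=3),cv2.resize(v[110:235,340:470],None,fx=3,fy=3)]))
E
```

```text
[194 193 117  74  88  88  82  78  78  77  75  76  74  72 115  98 128  90
 125 126 175 141  62  72  73  72  73  72  72 107 149 148]
[173 190 190 188 187 188 206 220 214  67  67  68  70  69  71  70  70  71
  69  71  72  69  52  53 170 183 223 209 121 135 135 135 189 184]
mush px ((414.28302001953125, 171.36497497558594), (79.54692077636719, 81.6395492553711), 23.515836715698242)
0.094 (array([ 0.60949131, -0.04270332]), np.float64(0.03660619545989128))
0.098 (array([ 0.60951625, -0.04378626]), np.float64(0.036151034466336704))
0.102 (array([ 0.60954119, -0.0448692 ]), np.float64(0.03569587347278974))
bar px ((419.5, 171.5), (73.0, 23.0), 90.0)
reset ((227.16726684570312, 30.38255500793457), (27.070648193359375, 28.34177017211914), 70.6900634765625)
0.072 (array([ 0.53498857, -0.2482196 ]), np.float64(0.014047391215585736))
0.077 (array([ 0.53610158, -0.24649685]), np.float64(0.013843035134826355))
```

View pics/c2.png

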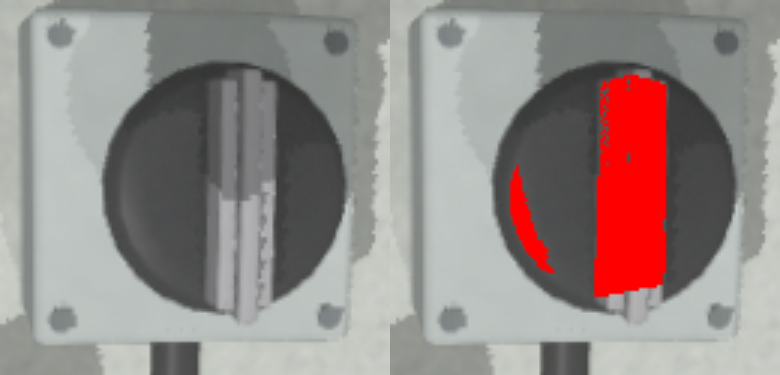

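The ridge top's ends are at (424,133.5) and (421.3,217) in the full image.

```bash
python3 - <<'E'
from h import *
p=dict(np.load("w2.npz"))
a,b=[onplane("wrist",q,.122,p) for q in ((424,133.7),(421.4,217))]
print(a,b,(a+b)/2,np.linalg.norm(a-b),np.degrees(np.arctan2(*(b-a)[1::-1])))
c=[onplane("top",q,.122) for q in ((330.6,223.6),(337.6,245))]; print(c,sum(c)/2)
E
```

```text
[ 0.57813163 -0.05394553  0.122     ] [ 0.64291392 -0.03200286  0.122     ] [ 0.61052278 -0.0429742   0.122     ] 0.06839755798938625 18.711965460952907
[array([ 0.64115026, -0.03144218,  0.122     ]), array([ 0.58148662, -0.05018568,  0.122     ])] [ 0.61131844 -0.04081393  0.122     ]
```

Request:
step_arm --targets '[{"x": -3.3, "y": 3.3, "z": 0, "spin": 0, "gripper": 0}, {"x": -6.6, "y": 6.5, "z": -3, "spin": 0, "gripper": 0}, {"x": -6.6, "y": 6.5, "z": -7, "spin": 0, "gripper": 0}, {"x": -6.6, "y": 6.5, "z": -11, "spin": 0, "gripper": 0}, {"x": -6.6, "y": 6.5, "z": -12, "spin": 0, "gripper": 0}, {"x": -6.6, "y": 6.5, "z": -12, "spin": 0, "gripper": 0}, {"x": -6.6, "y": 6.5, "z": -12, "spin": 0, "gripper": 0}]'

```text
clock: 3.45
position: [0.6117, -0.0429, 0.1344]
tcp_rot: [[-0.949, -0.315, 0.003], [-0.315, 0.949, 0.0], [-0.002, -0.001, -1.0]]
force: [0.4, 0.0, 0.0]
opening: 0.0006
```

Request:
step_arm --targets '[{"x": -0.1, "y": 0, "z": -0.8, "spin": 0, "gripper": 0}, {"x": -0.1, "y": 0, "z": -1.4, "spin": 0, "gripper": 0}, {"x": -0.1, "y": 0, "z": -1.8, "spin": 0, "gripper": 0}, {"x": -0.1, "y": 0, "z": -2.2, "spin": 0, "gripper": 0}, {"x": -0.1, "y": 0, "z": -2.2, "spin": 0, "gripper": 0}]'

```text
clock: 4.08
position: [0.6101, -0.0426, 0.1108]
tcp_rot: [[-0.949, -0.315, 0.001], [-0.315, 0.949, -0.0], [-0.001, -0.0, -1.0]]
force: [-0.3, -0.4, 6.1]
opening: 0.0005
```

Request:
step_arm --targets '[{"x": 0, "y": 0, "z": -0.1, "spin": 0, "gripper": 0}, {"x": 0, "y": 0, "z": -0.2, "spin": 0, "gripper": 0}, {"x": 0, "y": 0, "z": -0.2, "spin": 0, "gripper": 0}]'

```text
clock: 4.45
position: [0.6103, -0.0426, 0.1098]
tcp_rot: [[-0.949, -0.315, 0.001], [-0.315, 0.949, 0.0], [-0.001, -0.0, -1.0]]
force: [-1.9, 0.5, 11.7]
opening: 0.0005
```

It is pressed to the hard stop at 11.7 N. I'll lift off and move over to the push side.

Request:
step_arm --targets '[{"x": 0, "y": 0, "z": 2, "spin": 0, "gripper": 0}, {"x": 0, "y": 0, "z": 6, "spin": 0, "gripper": 0}, {"x": -1.4, "y": -5, "z": 8, "spin": 0, "gripper": 0}, {"x": -1.4, "y": -9, "z": 8, "spin": 0, "gripper": 0}, {"x": -1.4, "y": -9, "z": 8, "spin": 0, "gripper": 0}, {"x": -1.4, "y": -9, "z": 8, "spin": 0, "gripper": 0}]'

```text
clock: 5.2
position: [0.5955, -0.1317, 0.188]
tcp_rot: [[-0.949, -0.315, -0.001], [-0.315, 0.949, 0.001], [0.001, 0.001, -1.0]]
force: [0.4, 0.9, -0.1]
opening: 0.0004
```

```bash
python3 - <<'E'
from h import *
im=eyes.snapshot("side")[:,:,::-1]; cv2.imwrite("pics/side1.png",im); a=cv2.imread("pics/side0.png")
f=lambda v:cv2.resize(v[215:290,280:355],None,fx=5,fy=5,interpolation=cv2.INTER_CUBIC)
cv2.imwrite("pics/c3.png",np.hstack([f(a),f(im)])); print(env.state()["position"],env.state()["force"])
E
```

```text
[ 0.59560875 -0.13106231  0.18798686] [1.03153881 0.27877116 0.13221322]
```

View pics/c3.png

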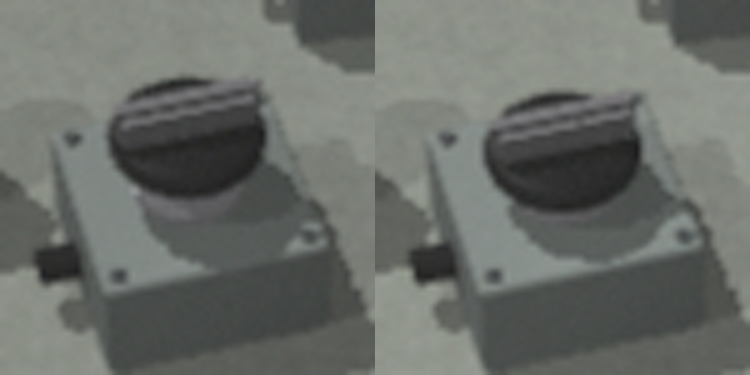

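The head sits about 3 px lower with the hand off, at (187,140) before and (562,150) after in the crop, so it is latched. Next I'll lower the shut fingertips beside the near end of the bar.

Request:
step_arm --targets '[{"x": 0, "y": 5, "z": 0, "spin": 0, "gripper": 0}, {"x": 0, "y": 5, "z": -4, "spin": 0, "gripper": 0}, {"x": 0, "y": 5, "z": -7.5, "spin": 0, "gripper": 0}, {"x": 0, "y": 5, "z": -8.7, "spin": 0, "gripper": 0}, {"x": 0, "y": 5, "z": -8.7, "spin": 0, "gripper": 0}, {"x": 0, "y": 5, "z": -8.7, "spin": 0, "gripper": 0}]'

```text
clock: 6.0
position: [0.5966, -0.0826, 0.1029]
tcp_rot: [[-0.949, -0.315, 0.002], [-0.315, 0.949, -0.0], [-0.002, -0.001, -1.0]]
force: [0.4, -0.5, -0.0]
opening: 0.0003
```

Request:
step_arm --targets '[{"x": -0.2, "y": 0.8, "z": -0.1, "spin": 0, "gripper": 0}, {"x": -0.2, "y": 1.2, "z": -0.1, "spin": 0, "gripper": 0}, {"x": -0.5, "y": 1.4, "z": -0.1, "spin": -5, "gripper": 0}, {"x": -0.7, "y": 1.6, "z": -0.1, "spin": -10, "gripper": 0}, {"x": -1.1, "y": 2.0, "z": -0.1, "spin": -20, "gripper": 0}, {"x": -1.1, "y": 2.0, "z": -0.1, "spin": -20, "gripper": 0}]'

```text
clock: 6.75
position: [0.5849, -0.0621, 0.101]
tcp_rot: [[-1.0, 0.027, 0.001], [0.027, 1.0, -0.0], [-0.001, -0.0, -1.0]]
force: [0.3, -0.9, -0.1]
opening: 0.0008
```

```bash
python3 - <<'E'
from h import *
im=eyes.snapshot("side")[:,:,::-1]; w=eyes.snapshot("wrist")[:,:,::-1]
f=lambda v:cv2.resize(v,(400,400),interpolation=cv2.INTER_CUBIC)
cv2.imwrite("pics/c4.png",np.hstack([f(im[205:300,275:370]),f(w[120:360,200:440])])); s=env.state();print(s["position"],s["force"],s["torque"])
E
```

```text
[ 0.58501306 -0.06240694  0.10099259] [ 0.30837298 -0.72354637  0.06493693] [-0.18156686 -0.08146896 -0.04036847]
```

View pics/c4.png

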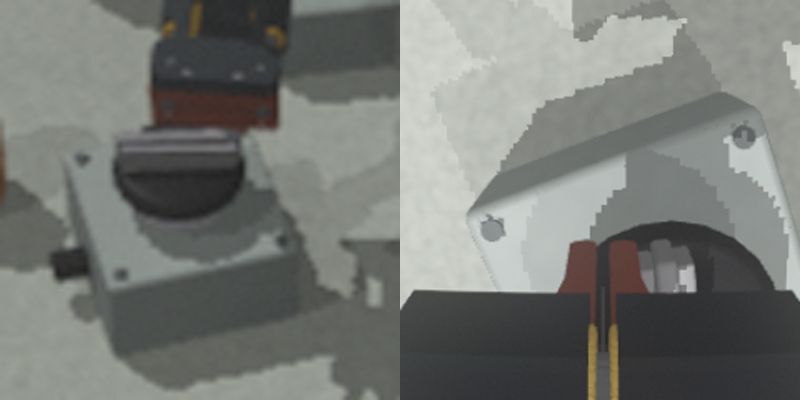

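The bar has turned with the finger: it is level in the side crop, and the fingertip touches its shoulder at (640,265). I'll continue round.

Request:
step_arm --targets '[{"x": -0.2, "y": 0.3, "z": 0, "spin": -6, "gripper": 0}, {"x": -0.3, "y": 0.6, "z": 0, "spin": -12, "gripper": 0}, {"x": -0.5, "y": 0.9, "z": 0, "spin": -19, "gripper": 0}, {"x": -0.6, "y": 1.2, "z": 0, "spin": -25, "gripper": 0}, {"x": -0.65, "y": 1.45, "z": 0, "spin": -30, "gripper": 0}, {"x": -0.65, "y": 1.5, "z": 0, "spin": -31, "gripper": 0}, {"x": -0.65, "y": 1.5, "z": 0, "spin": -31, "gripper": 0}]'

```text
clock: 7.72
position: [0.578, -0.0478, 0.1007]
tcp_rot: [[-0.843, 0.537, -0.0], [0.537, 0.843, 0.0], [0.0, -0.0, -1.0]]
force: [-2.0, -0.6, 2.7]
opening: 0.0002
```

The 2.7 N upward force says the head has sprung up against the tip. I'll lift a little, back off along the arc so the bar can swing back, then lift clear.

Request:
step_arm --targets '[{"x": 0, "y": 0, "z": 0.3, "spin": 0, "gripper": 0}, {"x": 0, "y": 0, "z": 0.5, "spin": 0, "gripper": 0}, {"x": 0.2, "y": -0.8, "z": 0.5, "spin": 10, "gripper": 0}, {"x": 0.6, "y": -1.6, "z": 0.5, "spin": 20, "gripper": 0}, {"x": 1.2, "y": -2.6, "z": 0.5, "spin": 30, "gripper": 0}, {"x": 1.8, "y": -3.6, "z": 0.5, "spin": 40, "gripper": 0}, {"x": 1.8, "y": -5, "z": 0.7, "spin": 50, "gripper": 0}, {"x": 1.8, "y": -7, "z": 3, "spin": 50, "gripper": 0}, {"x": 1.8, "y": -9, "z": 7, "spin": 50, "gripper": 0}, {"x": 1.8, "y": -9, "z": 9, "spin": 50, "gripper": 0}, {"x": 1.8, "y": -9, "z": 9, "spin": 50, "gripper": 0}]'

```text
clock: 9.1
position: [0.5974, -0.1377, 0.1923]
tcp_rot: [[-0.954, -0.298, 0.004], [-0.298, 0.954, 0.0], [-0.004, -0.001, -1.0]]
force: [-0.5, 0.9, 0.2]
opening: 0.0007
```

```bash
python3 - <<'E'
from h import *
im=eyes.snapshot("side")[:,:,::-1]; a=cv2.imread("pics/side0.png")
f=lambda v:cv2.resize(v[215:290,280:355],None,fx=5,fy=5,interpolation=cv2.INTER_CUBIC)
cv2.imwrite("pics/c5.png",np.hstack([f(a),f(im)])); s=env.state(); print(s["position"],s["force"],s["joint_positions"])
d=np.abs(a[222:262,298:338].astype(int)-im[222:262,298:338]).mean(); b=cv2.imread("pics/side1.png"); print("diff out",d,"diff latched",np.abs(b[222:262,298:338].astype(int)-im[222:262,298:338]).mean())
E
```

```text
[ 0.59665945 -0.1370395   0.19087261] [-0.60240869 -0.04185792 -0.75963745] [-0.19889636  0.44127092  0.47679157  1.69272709 -0.22749678  1.06142764
  2.22471548]
diff out 4.426666666666667 diff latched 12.370416666666667
```

View pics/c5.png

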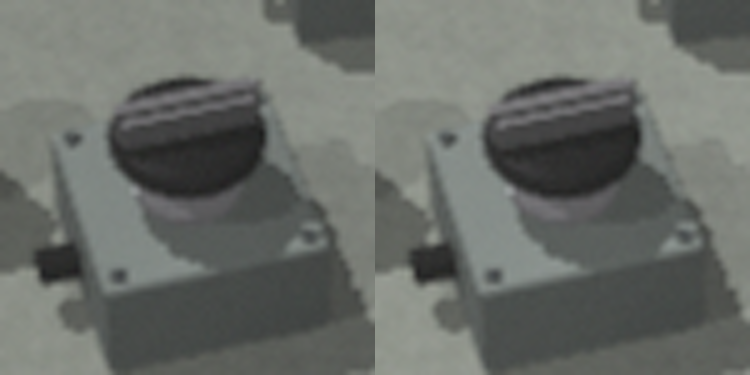

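The stop head is out and straight again, and both crops match. Now the reset.

Request:
step_arm --targets '[{"x": -3, "y": -5, "z": 0, "spin": 0, "gripper": 0}, {"x": -6, "y": -10.5, "z": 0, "spin": 0, "gripper": 0}, {"x": -6, "y": -10.8, "z": -5, "spin": 0, "gripper": 0}, {"x": -6, "y": -10.8, "z": -9, "spin": 0, "gripper": 0}, {"x": -6, "y": -10.8, "z": -10.3, "spin": 0, "gripper": 0}, {"x": -6, "y": -10.8, "z": -10.3, "spin": 0, "gripper": 0}]'

```text
clock: 9.9
position: [0.5358, -0.245, 0.0868]
tcp_rot: [[-0.954, -0.299, -0.002], [-0.299, 0.954, 0.0], [0.002, 0.001, -1.0]]
force: [-0.9, -0.6, 0.6]
opening: 0.0003
```

Request:
step_arm --targets '[{"x": 0, "y": 0, "z": -0.7, "spin": 0, "gripper": 0}, {"x": 0, "y": 0, "z": -1.2, "spin": 0, "gripper": 0}, {"x": 0, "y": 0, "z": -1.5, "spin": 0, "gripper": 0}, {"x": 0, "y": 0, "z": -1.65, "spin": 0, "gripper": 0}, {"x": 0, "y": 0, "z": -1.75, "spin": 0, "gripper": 0}, {"x": 0, "y": 0, "z": -1.75, "spin": 0, "gripper": 0}]'

```text
clock: 10.65
position: [0.5371, -0.2456, 0.0714]
tcp_rot: [[-0.954, -0.298, 0.002], [-0.298, 0.954, 0.0], [-0.002, -0.001, -1.0]]
force: [0.4, 1.1, 10.1]
opening: 0.0004
```

Request:
step_arm --targets '[{"x": 0, "y": 0, "z": -0.1, "spin": 0, "gripper": 0}, {"x": 0, "y": 0, "z": -0.15, "spin": 0, "gripper": 0}, {"x": 0, "y": 0, "z": -0.15, "spin": 0, "gripper": 0}]'

```text
clock: 11.02
position: [0.5372, -0.2456, 0.0711]
tcp_rot: [[-0.954, -0.298, 0.003], [-0.298, 0.954, 0.001], [-0.003, -0.0, -1.0]]
force: [-4.1, 3.4, 22.6]
opening: 0.0002
```

Request:
step_arm --targets '[{"x": 0, "y": 0, "z": 2, "spin": 0, "gripper": 0}, {"x": 0, "y": 0, "z": 6, "spin": 0, "gripper": 0}, {"x": 0, "y": 0, "z": 11, "spin": 0, "gripper": 0}, {"x": -5, "y": 0, "z": 14, "spin": 0, "gripper": 0}, {"x": -10, "y": 0, "z": 14, "spin": 0, "gripper": 0}, {"x": -10, "y": 0, "z": 14, "spin": 0, "gripper": 0}, {"x": -10, "y": 0, "z": 14, "spin": 0, "gripper": 0}]'

```text
clock: 11.9
position: [0.4366, -0.2453, 0.2088]
tcp_rot: [[-0.954, -0.298, 0.001], [-0.298, 0.954, 0.0], [-0.001, 0.0, -1.0]]
force: [0.3, -0.1, 1.0]
opening: 0.0002
```

```bash
python3 - <<'E'
from h import *
im=eyes.snapshot("side")[:,:,::-1]; a=cv2.imread("pics/side0.png"); s=env.state(); print(s["clock"],s["position"],s["force"],abs(s["joint_vel"]).max())
d=lambda r:np.abs(im[r].astype(int)-a[r]).mean()
for n,r in dict(stop=np.s_[222:262,298:338],reset=np.s_[180:220,330:372],dial=np.s_[325:390,310:372],mug=np.s_[290:340,225:270],jar=np.s_[218:260,248:278],wrench=np.s_[230:260,370:440],spat=np.s_[315:345,368:462],can=np.s_[163:203,285:312],weight=np.s_[443:472,350:374],ring=np.s_[148:170,330:358],bench=np.s_[400:430,230:290]).items(): print(n,round(d(r),1))
cv2.imwrite("pics/c6.png",np.vstack([a[140:400,220:480],im[140:400,220:480]]).reshape(2,260,260,3).transpose(1,0,2,3).reshape(260,520,3))
E
```

```text
11.95 [ 0.43697591 -0.24531777  0.20862588] [ 0.10209389 -0.24669842  0.82192657] 0.016190481909396415
stop 3.1
reset 3.3
dial 3.5
mug 3.1
jar 3.7
wrench 7.4
spat 4.1
can 3.9
weight 3.5
ring 3.6
bench 3.8
```

View pics/c6.png

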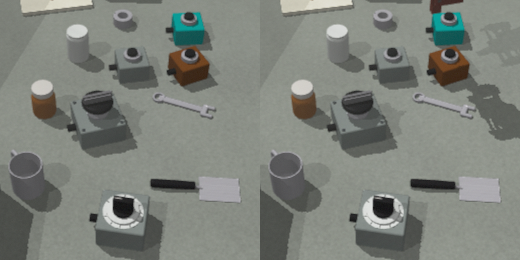

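Before and after match. The wrench patch differs only because of the arm's shadow. Handing in.

```bash
python3 -c "
from workcell import env
print(env.finish_job())"
```

```text
the job is handed in; nothing more can be done
None
```

The stop check is done in the order asked and handed in at about 12 s on the robot's clock.

- **Press:** I pushed the stop in to its hard stop (11.7 N). With the hand off, the side view showed the head about 3 px lower, so it stayed latched.
- **Twist:** I turned it clockwise about 51° (judged by the tool's angle), with the shut fingertips pushing on one shoulder only. The head sprang up against the tip. After I backed off, the picture showed it out and straight, matching the first one.
- **Reset:** I pressed it to its end (tip at 71 mm, 22.6 N, against 5 N needed), and it came back out.
- **Final check:** Comparing first and last side pictures, the stop, reset and dial match, and the six loose things I compared also match, to within image noise. The exception is the wrench patch, which differed more (7.4 against about 3.5). The picture shows the arm's shadow near it and the wrench itself in the same place. The robot was touching nothing when the job was handed in.

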